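# Pack the spares caddy for a service call

### The job

Pack the spares caddy on the repair bench for a service call: first swing its carry handle all the way down to the near side until it clicks home at its stop, so that the tray is clear. Then stand every round capacitor can side by side in one straight row along the middle of the near lane and every square transformer side by side in one straight row along the middle of the far lane, all upright, the transformers squared up with the tray, neighbours no more than about a centimetre apart. Last, swing the handle up until it clicks home upright, ready to carry, and leave the other things on the bench alone.

Things in the scene. Friction and masses are not known exactly. Their poses are not given: they have to be found in the camera images.
- caddy: Low grey steel tray lined with grey rubber, fixed to the bench. 200 mm (x) by 210 mm (y), origin under its centre on the bench, z up, -x side towards the robot (yaw to 0.25). Floor 12 mm up, 190 by 200 mm inside. Rim 26 mm up on the long sides, 30 mm at the short ends with a lug to 74 mm mid-end. A flat white line along y through the middle parts a near (-x) and a far (+x) lane.
- handle (a joint): Carry handle's angle q (rad) about an axis along the caddy's y, over its middle, 45 mm above the bench. 0: upright, upper stop; 1.40: down on the -x side, lower stop. A bail: flat arms outside the short ends (y = +-118 mm), crossbar 150 mm from the axis, its centre 150 sin q mm to -x and 45 + 150 cos q mm above the bench. The pivots are stiff (0.11 N m): it stays where it is let go.
- grip (a point): Centre of the handle's crossbar and its black rubber sleeve: 22 mm diameter, 120 mm long, along the caddy's y; pinched across from above, it turns between the fingers as it swings. A ball detent at each end: push over a hump that begins 0.45 rad and peaks 0.2 rad short of the stop (2 to 5 N at the bar, both ways); past it the handle snaps on; home means against the stop (within 0.06 rad).
- near_lane (a point): Point on the caddy's floor (12 mm above the bench) at the middle of the near lane, 48 mm to the -x side of the caddy's centre; axes as the caddy's. The row of cans runs along y through it.
- far_lane (a point): Point on the caddy's floor at the middle of the far lane, 48 mm to the +x side of the caddy's centre; axes as the caddy's. The row of transformers runs along y through it.
- can0: A capacitor can: upright round aluminium cylinder with a grey sleeve, 36 mm diameter, body 48 mm high, with two brass screw terminals on its black top (to 55 mm); 50 to 105 g. Origin at the centre of its underside, z up. Three or four of the four cans are there; the others read None.
- can1: A capacitor can: upright round aluminium cylinder with a grey sleeve, 36 mm diameter, body 48 mm high, with two brass screw terminals on its black top (to 55 mm); 50 to 105 g. Origin at the centre of its underside, z up. Three or four of the four cans are there; the others read None.
- can2: A capacitor can: upright round aluminium cylinder with a grey sleeve, 36 mm diameter, body 48 mm high, with two brass screw terminals on its black top (to 55 mm); 50 to 105 g. Origin at the centre of its underside, z up. Three or four of the four cans are there; the others read None.
- can3: A capacitor can: upright round aluminium cylinder with a grey sleeve, 36 mm diameter, body 48 mm high, with two brass screw terminals on its black top (to 55 mm); 50 to 105 g. Origin at the centre of its underside, z up. Three or four of the four cans are there; the others read None.
- trafo0: A shielded transformer: upright dark steel square can, 36 by 36 mm, 48 mm high, with six brass solder posts on its brown top (to 54 mm); 0.10 to 0.21 kg. Origin at the centre of its underside, x and y along its sides, z up. Two or three of the three transformers are there; the others read None.
- trafo1: A shielded transformer: upright dark steel square can, 36 by 36 mm, 48 mm high, with six brass solder posts on its brown top (to 54 mm); 0.10 to 0.21 kg. Origin at the centre of its underside, x and y along its sides, z up. Two or three of the three transformers are there; the others read None.
- trafo2: A shielded transformer: upright dark steel square can, 36 by 36 mm, 48 mm high, with six brass solder posts on its brown top (to 54 mm); 0.10 to 0.21 kg. Origin at the centre of its underside, x and y along its sides, z up. Two or three of the three transformers are there; the others read None.
- meter: Bystander: a grey hand-held multimeter lying on its back, 175 by 82 by 36 mm, origin under its centre. Leave it alone.
- driver: Bystander: a screwdriver lying on the bench. Leave it alone.
- reel: Bystander: a white solder reel standing on its flange, 56 mm diameter, 36 mm high, origin under its centre. Leave it alone.

How it is judged:
By the outcome, as a careful person would: the job done as asked, in the order asked, and still so for the second after the job is handed in, with the robot touching nothing.
Of can0, can1, can2, can3 only 3 to 4 are there at a start; the rules pass over those that are not, and their reading is None.
Of trafo0, trafo1, trafo2 only 2 to 3 are there at a start; the rules pass over those that are not, and their reading is None.
At some moment in a run one of can0, can1, can2, can3, trafo0, trafo1, trafo2 may be knocked a few centimetres aside while the robot is not near it.
Once in a run the grip may slacken for a moment while it holds something.
It also fails if it takes over 210 s, if anything falls off the work surface, if the arm or the gripper's body presses on something with over 40 N, if the wrist force passes 120 N, or if a joint passes its speed limit or range.

### The arm

A 7-joint arm with a two-finger parallel gripper is mounted at the origin on the work surface. World frame = base frame: x ahead of the robot, y to its left, z up, the work surface at z = 0. Lengths are in m, angles in rad, forces in N, time in s.
With the tool pointing down it reaches from about 0.425 to 0.925 m from the base axis. Payload 6.8 kg.
Tool frame: the origin (TCP) lies on the front face of the gripper's body, between the roots of the fingers; the fingertips stand 73 mm ahead of it and the grasp point (between the pads) lies 54 mm ahead of it (env.nose_length is the distance from the TCP to the fingertips, in m); z points along the fingers, y is the direction in which the jaws open and shut (so a half turn about z gives the same grasp; the last joint's range is limited). The gripper opens to 85 mm and grips with 20 to 120 N. Pads are 22 mm wide; open, the fingers measure 114 mm over their backs; the gripper's body (76 mm by 85 mm) begins 54 mm behind the grasp point. The pads swing forward as they close: fully open they stand 13 mm farther back than shut.
Start: joints at [-1.233, 0.477, 0.022, 1.555, -0.011, 1.109, -0.083], TCP at [0.291, 0.609, 0.304] pointing down, gripper open.
Joint ranges: [-2.96, 2.96], [-0.34, 2.1], [-1.41, 1.46], [0.24, 2.44], [-1.37, 4.51], [0.17, 1.92], [-2.96, 2.96]. Speed limits (rad/s): [2.39, 2.39, 3.14, 3.14, 3.14, 3.14, 3.14].

### API

Orientations are given as a unit quaternion [w, x, y, z].
In Python, from cell import env, kin, camera, calibration, job gives the robot as it stands. The module is installed in compiled form; this text tells all that it offers. Calls block until the motion is done:
- env.reach(position, orientation): joint-space move of the TCP to a pose.
- env.movel(position, velocity=0.15, rot=None, stop_force=None): straight line of the TCP; rot=None keeps the orientation; velocity is the mean speed in m/s. With stop_force (N) it stops when the force on the tool has changed by that much, and returns True; else False.
- env.goto_joints(angles): joint-space move.
- env.grip(opening, f_grip=None): finger opening in m; f_grip is the grip in N (None keeps the last); returns when the fingers have stopped.
- env.dwell(seconds).
- kin.inverse_kinematics(position, orientation): joint angles nearest the present ones, or None.
- env.get_state(): the state.
- camera(name): name is "side" or "top" or "wrist"; returns (picture, depth): 480x640x3 uint8, blue, green, red; 480x640 float32, m along the optical axis (not along the pixel's ray), 0 where there is no reading.
- calibration(name): a dict with "fx", "fy", "cx", "cy" (pixels), "k1" (the pictures are not rectified: a ray, as slopes to the right and down, at radius r is drawn at 1 + k1 r^2 times it, then the intrinsics apply), "rvec" (rotation vector, rad) and "tvec" (3), from world to camera coordinates, as OpenCV has them. Camera axes: x right, y down, z forward; pixel columns grow to the right and rows downward; lengths in m; the calibration is good to about 2 mm. A picture is of the moment at which its call begins: read the wrist's pose just before it. calibration takes no time and is no camera call; for the wrist camera it gives the pose at the moment of the call.
A pose or a line that the arm cannot do raises env.PlanningError and nothing moves.
- job.job_done(): hands the job in, once; it reports no verdict.
The state is a dict: "time": time; "qpos": joint angles; "joint_velocities": joint speeds; "joint_torque": joint torques, N m; "tcp_pos": TCP position; "orientation": TCP orientation; "force": force on the tool from outside, world axes, zero at the start; "torque": the same for the moment, N m; "opening": finger opening in m.
Only numpy, scipy, OpenCV 4.12 (cv2) and the standard library are available. Lean on these libraries where they do the work, as an engineer would, in place of code of your own. Each camera call takes 0.05 s, during which the arm holds its last target.

## Working session

There is one attempt and no reset: what is moved stays moved. The work goes in short steps, each a Python script; the robot and the scene stay as the last script left them, time stands still between calls to the robot, and variables do not carry over. Pictures are saved under pics/ and viewed, and the job is handed in when it is done.

```bash
mkdir -p pics; ls; python3 - <<'E'
from cell import env,kin,camera,calibration,job
import cv2
for n in ["side","top","wrist"]:
    c=calibration(n); print(n,c)
    p,d=camera(n); cv2.imwrite(f"pics/a_{n}.png",p); print(d.min(),d.max())
s=env.get_state();print(s, env.nose_length)
E
```

```text
pics
side {'fx': 434.06796288310784, 'fy': 434.06796288310784, 'cx': 327.095197100296, 'cy': 239.11332217546376, 'k1': -0.040688160391509826, 'rvec': array([ 0.0856905 , -2.72847547,  1.4530387 ]), 'tvec': array([0.56534705, 0.1742894 , 1.18727163])}
0.0 3.0494561
top {'fx': 554.7847235129141, 'fy': 554.7847235129141, 'cx': 317.93447516927216, 'cy': 243.55585825532526, 'k1': -0.12349501371345417, 'rvec': array([ 2.13315925, -2.14073392,  0.15501569]), 'tvec': array([-0.05133748,  0.59557749,  1.39599272])}
0.0 2.457658
wrist {'fx': 416.0929427616474, 'fy': 416.0929427616474, 'cx': 322.2149889578391, 'cy': 228.44014973047578, 'k1': 0.0093863363166201, 'rvec': array([-2.45527721, -1.54789452, -0.21040401]), 'tvec': array([-0.67453567, -0.03547238,  0.37880259])}
0.0 0.46633166
{'time': 0.15, 'qpos': array([-1.2330888 ,  0.47761639,  0.0223635 ,  1.55617835, -0.01151573,
        1.10932235, -0.08310386]), 'joint_velocities': array([ 5.91637869e-05, -2.30478495e-03,  3.62577150e-04, -3.05897442e-03,
        8.30214501e-04, -6.62183640e-04,  1.16524212e-03]), 'joint_torque': array([ 2.24266027e-03, -5.96926403e+01,  1.60979960e+00, -2.81490952e+01,
        1.26650636e-02,  6.63194820e-03, -2.17138393e-05]), 'tcp_pos': array([0.29090701, 0.60871697, 0.30316461]), 'orientation': array([-1.09607081e-04,  2.21066112e-01,  9.75258574e-01, -6.89451537e-04]), 'force': array([ 0.17864344, -0.04717006, -0.18438086]), 'torque': array([ 0.02590968, -0.00179179, -0.00378321]), 'opening': 0.0854061755650618} 0.0726
```

View pics/a_top.png

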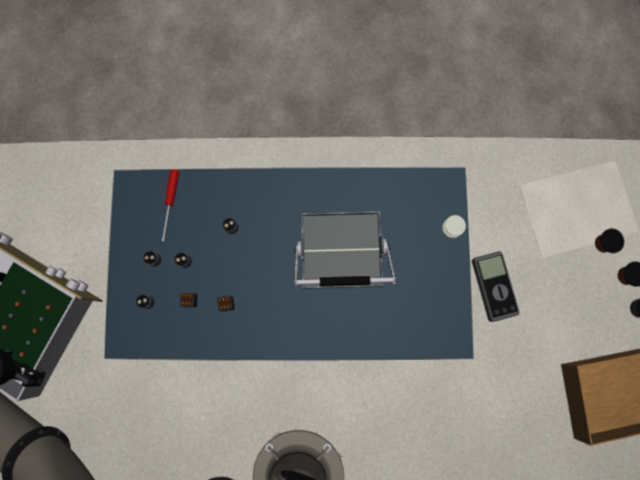

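View pics/a_side.png

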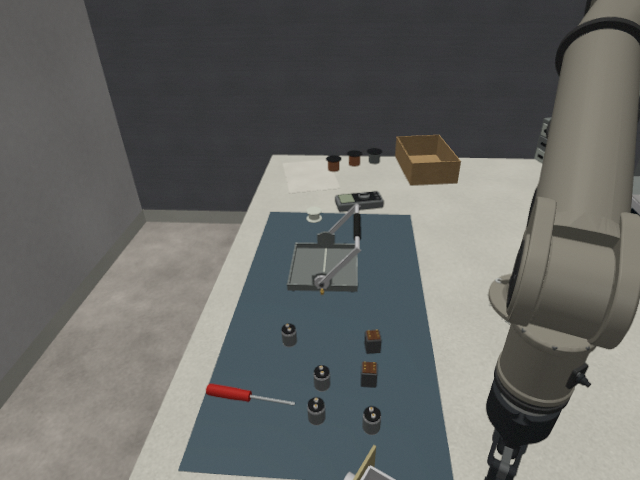

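The top view shows four cans at about (230,226), (151,258), (182,260) and (144,301), and two transformers at (188,300) and (225,303). The caddy is at about (342,248), with its handle part way down on the near side and the sleeve at (344,281). Next I'll write the helpers and measure.

```bash
cat > h.py <<'E'
from cell import env,kin,camera,calibration,job
import cv2, numpy as np
from scipy.spatial.transform import Rotation as R
def ray(c,px):
    px=np.asarray(px,float).reshape(-1,1,2)
    K=np.array([[c['fx'],0,c['cx']],[0,c['fy'],c['cy']],[0,0,1.]])
    u=cv2.undistortPoints(px,K,np.array([c['k1'],0,0,0,0])).reshape(-1,2)
    Rm=cv2.Rodrigues(np.asarray(c['rvec']))[0]
    d=np.c_[u,np.ones(len(u))]@Rm
    o=-Rm.T@np.asarray(c['tvec']).reshape(3)
    return o,d
def onplane(c,px,z):
    o,d=ray(c,px); return o+d*((z-o[2])/d[:,2])[:,None]
def depthpt(c,px,dep):
    o,d=ray(c,px); return o+d*np.asarray(dep).reshape(-1,1)
def proj(c,P):
    K=np.array([[c['fx'],0,c['cx']],[0,c['fy'],c['cy']],[0,0,1.]])
    return cv2.projectPoints(np.asarray(P,float).reshape(-1,1,3),np.asarray(c['rvec']),np.asarray(c['tvec']),K,np.array([c['k1'],0,0,0,0]))[0].reshape(-1,2)
def down(yaw):
    # tool z down, tool y (jaw) along world direction (cos yaw, sin yaw)
    y=np.array([np.cos(yaw),np.sin(yaw),0]);z=np.array([0,0,-1.]);x=np.cross(y,z)
    q=R.from_matrix(np.c_[x,y,z]).as_quat(); return np.array([q[3],q[0],q[1],q[2]])
E
python3 - <<'E'
from h import *
c=calibration('top'); p,d=camera('top')
pts=[(230,226),(151,258),(182,260),(144,301),(188,300),(225,303)]
for q in pts: print(q,onplane(c,[q],0.05).round(3), depthpt(c,[q],[d[q[1],q[0]]]).round(3))
for q in [(303,213),(382,212),(297,285),(393,285),(344,281),(342,250),(298,248),(385,247)]: print(q,onplane(c,[q],0.03).round(3), depthpt(c,[q],[d[q[1],q[0]]]).round(3))
cv2.imwrite('pics/b.png',cv2.resize(p[190:330,100:420],None,fx=2.5,fy=2.5,interpolation=cv2.INTER_CUBIC))
print(env.get_state()['time'])
E
```

```text
(230, 226) [[0.642 0.176 0.05 ]] [[0.643 0.177 0.047]]
(151, 258) [[0.558 0.384 0.05 ]] [[0.557 0.381 0.058]]
(182, 260) [[0.553 0.301 0.05 ]] [[0.553 0.3   0.053]]
(144, 301) [[0.446 0.398 0.05 ]] [[0.446 0.395 0.058]]
(188, 300) [[0.449 0.282 0.05 ]] [[0.449 0.283 0.047]]
(225, 303) [[0.441 0.185 0.05 ]] [[0.442 0.186 0.049]]
(303, 213) [[ 0.68  -0.014  0.03 ]] [[ 0.68  -0.014  0.031]]
(382, 212) [[ 0.682 -0.224  0.03 ]] [[ 0.688 -0.226  0.003]]
(297, 285) [[0.489 0.001 0.03 ]] [[ 0.492  0.003 -0.002]]
(393, 285) [[ 0.488 -0.248  0.03 ]] [[ 0.49  -0.252  0.001]]
(344, 281) [[ 0.499 -0.121  0.03 ]] [[ 0.487 -0.116  0.169]]
(342, 250) [[ 0.58  -0.116  0.03 ]] [[ 0.584 -0.117  0.009]]
(298, 248) [[ 0.586 -0.001  0.03 ]] [[ 0.581 -0.003  0.069]]
(385, 247) [[ 0.588 -0.229  0.03 ]] [[ 0.583 -0.225  0.065]]
0.2
```

View pics/b.png

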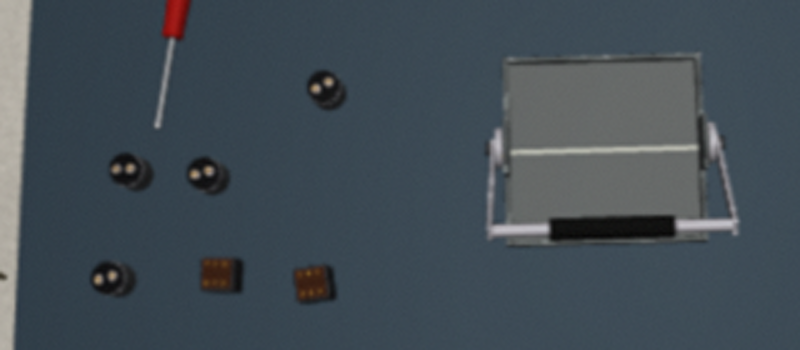

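```bash
python3 - <<'E'
from h import *
c=calibration('wrist'); s=env.get_state()
Rm=cv2.Rodrigues(c['rvec'])[0]; o=-Rm.T@c['tvec']
q=s['orientation']; T=R.from_quat([q[1],q[2],q[3],q[0]]).as_matrix()
print('cam in tool',T.T@(o-s['tcp_pos']), 'axes\n',(T.T@Rm.T).round(3)); print(T.round(2))
for yaw in (0,np.pi):
  for P in [(.434,-.115,.125),(.487,-.115,.25),(.582,-.115,.25),(.534,-.03,.1),(.63,-.2,.1),(.45,.40,.1),(.446,.284,.1),(.582,-.115,.45),(.52,-.115,.45)]:
    k=kin.inverse_kinematics(list(P),down(yaw)); print(yaw,P,None if k is None else np.round(k,2))
E
```

```text
cam in tool [ 0.06775761  0.00047177 -0.07021033] axes
 [[-0.    -0.963 -0.269]
 [ 1.    -0.    -0.   ]
 [ 0.    -0.269  0.963]]
[[-0.9   0.43 -0.  ]
 [ 0.43  0.9  -0.  ]
 [-0.   -0.   -1.  ]]
0 (0.434, -0.115, 0.125) [-0.5   0.52  0.78  2.26 -0.66  0.6   0.78]
0 (0.487, -0.115, 0.25) [-0.54  0.32  0.8   2.06 -0.3   0.87  0.42]
0 (0.582, -0.115, 0.25) [-0.41  0.47  0.67  1.84 -0.35  0.95  0.41]
0 (0.534, -0.03, 0.1) [-0.37  0.57  0.4   2.06 -0.39  0.58  0.3 ]
0 (0.63, -0.2, 0.1) [-0.13  0.75  0.49  1.75 -0.48  0.77  0.61]
0 (0.45, 0.4, 0.1) [-0.99  0.63  0.22  1.89 -0.21  0.65 -0.65]
0 (0.446, 0.284, 0.1) [-0.89  0.54  0.26  2.07 -0.25  0.56 -0.45]
0 (0.582, -0.115, 0.45) [-0.52  0.29  0.79  1.6  -0.21  1.34  0.3 ]
0 (0.52, -0.115, 0.45) [-0.63  0.15  0.84  1.73 -0.11  1.31  0.24]
3.141592653589793 (0.434, -0.115, 0.125) [-0.77  0.87  1.27  2.27 -1.13  0.94 -1.9 ]
3.141592653589793 (0.487, -0.115, 0.25) [-0.83  0.58  1.29  2.07 -0.67  1.01 -2.33]
3.141592653589793 (0.582, -0.115, 0.25) [-0.73  0.78  1.27  1.86 -0.82  1.16 -2.3 ]
3.141592653589793 (0.534, -0.03, 0.1) [ 0.06  0.54 -0.15  2.03  0.14  0.58  2.96]
3.141592653589793 (0.63, -0.2, 0.1) [-0.51  1.17  1.26  1.78 -1.22  1.2  -2.  ]
3.141592653589793 (0.45, 0.4, 0.1) [-0.57  0.64 -0.34  1.86  0.32  0.7   2.04]
3.141592653589793 (0.446, 0.284, 0.1) [-0.44  0.55 -0.31  2.03  0.28  0.6   2.2 ]
3.141592653589793 (0.582, -0.115, 0.45) [-0.79  0.48  1.29  1.61 -0.47  1.41 -2.59]
3.141592653589793 (0.52, -0.115, 0.45) [-0.94  0.28  1.31  1.75 -0.28  1.33 -2.72]
```

```bash
python3 - <<'E'
from h import *
env.reach([.55,-.04,.45],down(0))
s=env.get_state();print(s['time'],s['tcp_pos'])
c=calibration('wrist'); p,d=camera('wrist')
cv2.imwrite('pics/c.png',p)
np.savez('c.npz',p=p,d=d,**c)
E
```

```text
2.7333 [ 0.55021224 -0.03867143  0.44967064]
```

View pics/c.png

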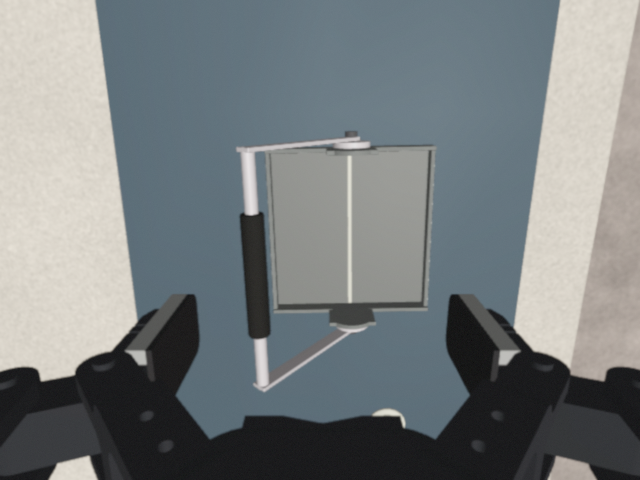

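The wrist view shows the white line from (350,155) to (350,303), the rim corners, and the sleeve from (252,213) to (259,337).

```bash
python3 - <<'E'
from h import *
D=np.load('c.npz');p,d=D['p'],D['d'];c={k:D[k] for k in D.files if k not in 'pd'}
c={k:(float(v) if v.ndim==0 else v) for k,v in c.items()}
g=cv2.cvtColor(p,cv2.COLOR_BGR2GRAY)
m=np.zeros_like(g);m[158:300,340:360]=(g[158:300,340:360]>190)
v,u=np.nonzero(m);P=onplane(c,np.c_[u,v],0.012)
k=np.polyfit(P[:,1],P[:,0],1);print('line',k,len(u),P.min(0),P.max(0),'yaw',np.arctan(-k[0]))
# corners of the rim
for q,z in [((434,147),.03),((268,149),.03),((275,312),.03),((428,309),.03)]:print(q,onplane(c,[q],z).round(4))
m=np.zeros_like(g);m[205:345,238:274]=(g[205:345,238:274]<45)
v,u=np.nonzero(m);dd=d[v,u];P=depthpt(c,np.c_[u,v],dd)
P=P[(P[:,2]>.1)]
print('sleeve',len(P),P.min(0),P.max(0),np.median(P,0),np.percentile(P[:,2],[5,50,95]))
k=np.polyfit(P[:,1],P[:,0],1);print(k,np.arctan(-k[0]))
for q in [(345,318),(350,140)]:print(depthpt(c,[q],[d[q[1],q[0]]]))
E
```

```text
line [-0.02249836  0.58236012] 458 [ 0.58177787 -0.2096142   0.012     ] [ 0.58925273 -0.02368638  0.012     ] yaw 0.022494568140423277
(434, 147) [[ 0.68  -0.009  0.03 ]]
(268, 149) [[ 0.4877 -0.0117  0.03  ]]
(275, 312) [[ 0.4899 -0.2197  0.03  ]]
(428, 309) [[ 0.6876 -0.2149  0.03  ]]
sleeve 1908 [ 0.47899146 -0.17381278  0.16145029] [0.55069717 0.02978872 0.51988015] [ 0.48869348 -0.11124092  0.1694067 ] [0.16530084 0.1694067  0.1716863 ]
[-0.00211135  0.48989254] 0.0021113496736465966
[[ 0.57899413 -0.21390394  0.05687953]]
[[0.5806141  0.00070234 0.06038855]]
```

```bash
cat >> h.py <<'E'
C0=np.array([.585,-.114]); YAW=0.022
ex=np.array([np.cos(YAW),np.sin(YAW)]); ey=np.array([-ex[1],ex[0]])
def cad(x,y,z): 
    p=C0+x*ex+y*ey; return np.array([p[0],p[1],z])
def bar(q,dz=0.): return cad(-.15*np.sin(q),0,.045+.15*np.cos(q)+dz)
def st():
    s=env.get_state();return 't%.1f pos %s F %s op %.4f'%(s['time'],s['tcp_pos'].round(4),s['force'].round(1),s['opening'])
E
python3 - <<'E'
from h import *
q=0.70
env.reach(bar(q,.054+.09),down(YAW)); print(st())
print(env.movel(bar(q,.054),0.1,stop_force=15),st())
env.grip(0.0,25);print(st())
for a in np.arange(.8,1.45,.1):
    r=env.movel(bar(min(a,1.41),.054),0.12,stop_force=30);print(round(a,2),r,st())
p,d=camera('side');cv2.imwrite('pics/d.png',p)
E
```

```text
t3.5 pos [ 0.4898 -0.1155  0.3048] F [0.7 0.6 0. ] op 0.0852
False t4.6 pos [ 0.4888 -0.1162  0.2143] F [-0.4  0.5 -0.3] op 0.0851
t5.2 pos [ 0.4884 -0.1161  0.2138] F [-1.1  0.1  1.6] op 0.0211
0.8 False t5.4 pos [ 0.4771 -0.1164  0.2034] F [-1.1  0.4 -0.2] op 0.0209
0.9 False t5.7 pos [ 0.4676 -0.1166  0.1923] F [-0.1  1.3  0.1] op 0.0208
1.0 False t6.0 pos [ 0.4589 -0.1168  0.1801] F [-1.2 -0.4 -1.4] op 0.0211
1.1 False t6.3 pos [ 0.4515 -0.1169  0.1674] F [-3.   1.   3.4] op 0.0207
1.2 False t6.5 pos [ 0.4452 -0.1171  0.1535] F [-1.1 -0.4 -0.2] op 0.0211
1.3 False t6.8 pos [ 0.4406 -0.1172  0.1393] F [-2.1 -0.6 -1.5] op 0.0209
1.4 False t7.1 pos [ 0.4372 -0.1173  0.1248] F [-4.   0.1  0.3] op 0.0211
```

View pics/d.png

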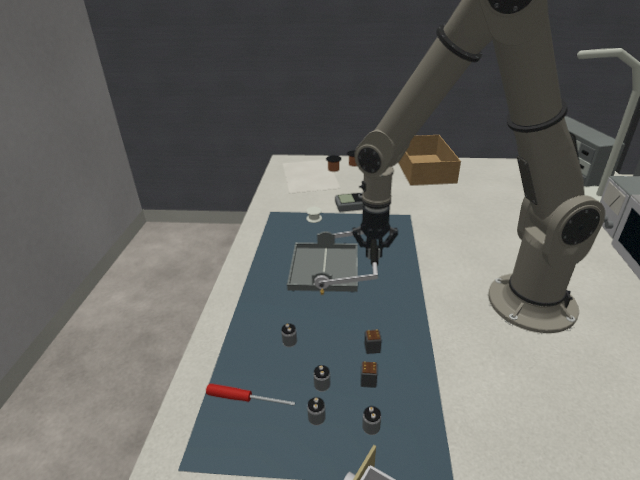

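```bash
python3 - <<'E'
from h import *
print(env.movel(bar(1.46,.054),0.05,stop_force=12),st())
env.grip(.085); env.dwell(.2)
p=env.get_state()['tcp_pos']
print(env.movel([p[0],p[1],.25],.2),st())
env.reach([.55,-.03,.42],down(YAW))
c=calibration('wrist'); p,d=camera('wrist')
cv2.imwrite('pics/e.png',p); np.savez('e.npz',p=p,d=d,**c);print(st())
E
```

```text
True t7.3 pos [ 0.4366 -0.1174  0.12  ] F [-1.5  2.   8.8] op 0.0209
False t9.0 pos [ 0.4341 -0.117   0.2493] F [-0.   0.3 -0.3] op 0.0851
t9.9 pos [ 0.5487 -0.0311  0.418 ] F [-0.4 -0.8 -1.1] op 0.0848
```

View pics/e.png

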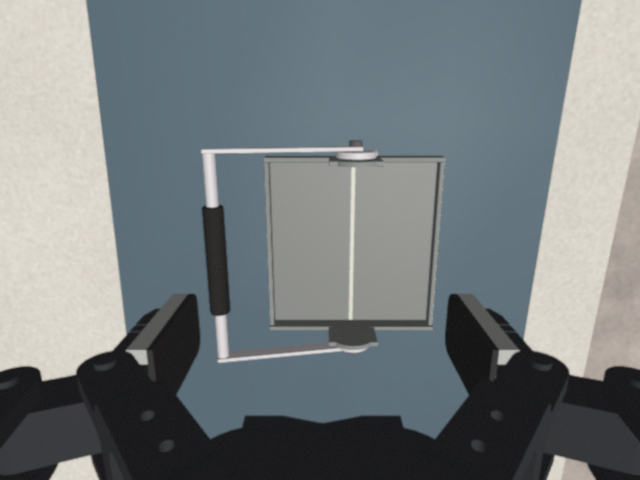

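The handle now lies down, with its sleeve at (216,260). The tray is fully visible, so I'll measure both.

```bash
python3 - <<'E'
from h import *
D=np.load('e.npz');p,d=D['p'],D['d']
c={k:(float(D[k]) if D[k].ndim==0 else D[k]) for k in D.files if k not in 'pd'}
g=cv2.cvtColor(p,cv2.COLOR_BGR2GRAY)
m=np.zeros_like(g);m[168:318,343:361]=(g[168:318,343:361]>185)
v,u=np.nonzero(m);P=onplane(c,np.c_[u,v],0.012)
k=np.polyfit(P[:,1],P[:,0],1);print('line',k,len(u),'yaw',np.arctan(-k[0]), 'x at y=-.114',np.polyval(k,-.114))
m=np.zeros_like(g);m[212:310,200:236]=(g[212:310,200:236]<45)
v,u=np.nonzero(m);P=depthpt(c,np.c_[u,v],d[v,u]);P=P[P[:,2]<.2]
print('sleeve',len(P),np.median(P,0),np.percentile(P[:,2],[5,50,95]))
top=np.percentile(P[:,2],90)
print('q from z',np.arccos((top-.011-.045)/.15))
print(depthpt(c,[(356,140)],[d[140,356]]))
# corners of outer rim by eye
Q=[(445,157),(265,157),(271,329),(433,329)]
X=onplane(c,Q,.028);print(X.round(4),X.mean(0))
# handle pivots (outer arm corners)
for q in [(204,152),(221,360)]: print(depthpt(c,[q],[d[q[1],q[0]]]).round(4))
# floor corners
i=cv2.resize(p[130:370,190:460],None,fx=2.9,fy=2.5,interpolation=cv2.INTER_CUBIC);cv2.imwrite('pics/f.png',i)
E
```

```text
line [-0.02146587  0.58259262] 602 yaw 0.021462570746883704 x at y=-.114 0.5850397273076554
sleeve 1364 [ 0.44120695 -0.11498849  0.07935251] [0.07468666 0.07935251 0.08190021]
q from z 1.400216196097504
[[0.58304377 0.00962533 0.04074112]]
[[ 0.6821 -0.0074  0.028 ]
 [ 0.4851 -0.0115  0.028 ]
 [ 0.489  -0.2215  0.028 ]
 [ 0.6883 -0.2169  0.028 ]] [ 0.58614289 -0.11432375  0.028     ]
[[ 0.4335 -0.0023  0.0809]]
[[ 0.4392 -0.2326  0.079 ]]
```

View pics/f.png

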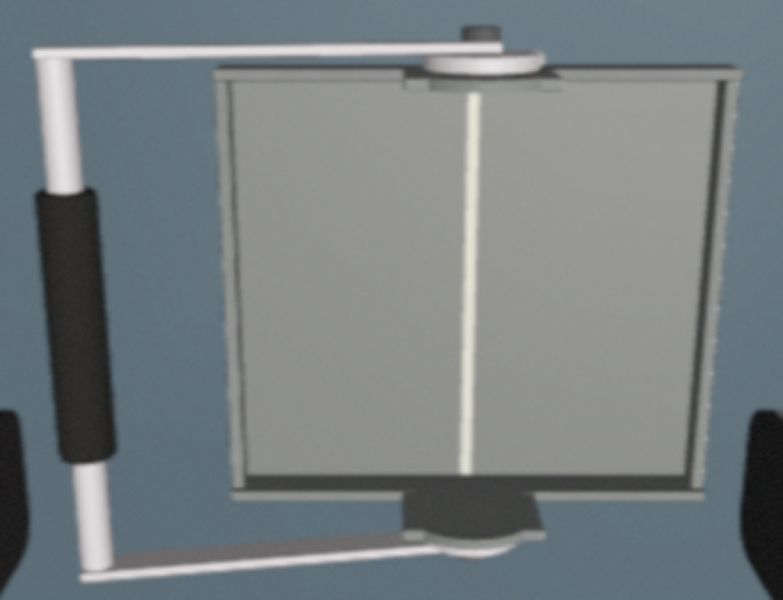

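Handle q is about 1.40 by height, which is home at the lower stop. The caddy centre is (0.585, -0.114) with yaw 0.0215. Now the parts.

```bash
sed -i 's/^C0=.*/C0=np.array([.585,-.1142]); YAW=0.0215/' h.py; cat >> h.py <<'E'
def objs(save=None,roi=None,zlo=.040,zhi=.0515,top=.048):
    c=calibration('wrist'); p,d=camera('wrist')
    if save: cv2.imwrite(save,p)
    v,u=np.mgrid[0:480,0:640]; P=depthpt(c,np.c_[u.ravel(),v.ravel()],d.ravel()).reshape(480,640,3)
    z=P[...,2]; m=((z>zlo)&(z<zhi+.008)&(d>0.15)).astype(np.uint8)
    m=cv2.morphologyEx(m,cv2.MORPH_OPEN,np.ones((3,3),np.uint8))
    n,L,S,Cn=cv2.connectedComponentsWithStats(m)
    out=[]
    for i in range(1,n):
        if S[i,4]<200: continue
        w=P[L==i]; t=w[(w[:,2]>zlo)]
        if roi and not(roi[0]<t[:,0].mean()<roi[1] and roi[2]<t[:,1].mean()<roi[3]): continue
        # contour pixels cast on the top plane
        cs,_=cv2.findContours((L==i).astype(np.uint8),cv2.RETR_EXTERNAL,cv2.CHAIN_APPROX_NONE)
        k=max(cs,key=len).reshape(-1,2); W=onplane(c,k,top)[:,:2].astype(np.float32)
        r=cv2.minAreaRect(W*1000); box=cv2.boxPoints(r); e=box[1]-box[0]; a=np.degrees(np.arctan2(e[1],e[0]))%90
        a=a-90 if a>45 else a
        bgr=p[L==i].astype(float).mean(0); sat=bgr[2]-bgr[0]
        out.append(dict(kind='T' if sat>12 else 'C',c=np.array(r[0])/1000,med=np.median(t[:,:2],0),size=np.array(r[1]),ang=a,sat=sat,z=np.median(t[:,2]),px=Cn[i]))
    return out
def show(o):
    for k in o: print(k['kind'],'c',k['c'].round(4),'med',k['med'].round(4),'size',k['size'].round(1),'ang %.1f sat %.0f z %.3f'%(k['ang'],k['sat'],k['z']),k['px'].round())
E
python3 - <<'E'
from h import *
env.reach([.54,.36,.40],down(0)); print(st())
show(objs('pics/g.png'))
E
```

```text
t11.4 pos [0.541  0.3577 0.4005] F [ 0.2 -0.6 -0.6] op 0.0850
C c [0.4492 0.4036] med [0.4497 0.4035] size [33.9 36.7] ang -0.2 sat 3 z 0.049 [228. 136.]
C c [0.5614 0.3896] med [0.5615 0.3894] size [34.5 35.1] ang -0.2 sat 3 z 0.049 [342. 150.]
C c [0.5573 0.3058] med [0.5572 0.3063] size [34.8 36.1] ang 18.8 sat 3 z 0.049 [337. 230.]
T c [0.4542 0.2896] med [0.4539 0.2896] size [35.8 36.3] ang -0.2 sat 47 z 0.048 [240. 245.]
T c [0.4448 0.1924] med [0.4449 0.1925] size [36.4 37.2] ang 8.9 sat 46 z 0.048 [237. 327.]
C c [0.6483 0.1828] med [0.6475 0.1837] size [35.2 38.5] ang 2.7 sat 3 z 0.049 [416. 334.]
```

View pics/g.png

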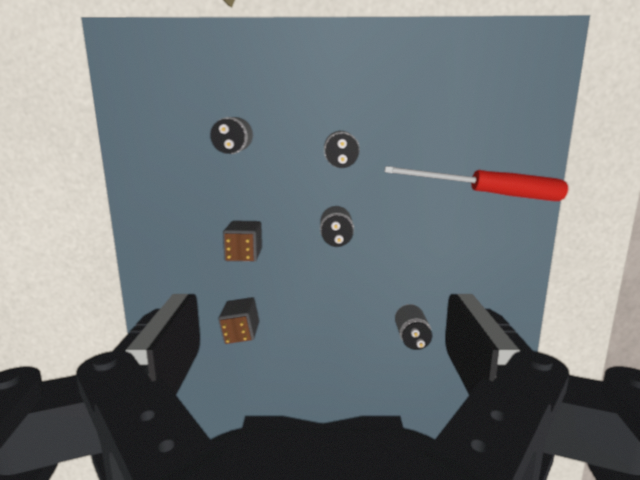

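All six are found, with sizes near 36 mm: four cans and two transformers. I'll place the transformers first.

```bash
cat >> h.py <<'E'
GZ=.082
def pick(xy,yaw,f=40):
    env.reach([*xy,.20],down(yaw))
    r=env.movel([*xy,GZ],.15,stop_force=15)
    if r: print('contact on way down',st())
    env.grip(0.0,f)
    print('gripped',st())
    env.movel([*xy,.22],.2); print('lifted',st())
    return env.get_state()['opening']>.03
def place(x,y,rel=.050):
    P=cad(x,y,0); o=down(YAW)
    env.reach([P[0],P[1],.22],o); print('over',st())
    if env.get_state()['opening']<.03: print('LOST'); return False
    env.movel([P[0],P[1],.012+GZ+.012],.15)
    r=env.movel([P[0],P[1],.012+GZ-.004],.03,stop_force=5); print('down',r,st())
    env.grip(rel); env.movel([P[0],P[1],.22],.2); env.grip(.085); print('rel',st())
    return True
E
python3 - <<'E'
from h import *
if pick([.4542,.2896],np.radians(0)): place(.048,.0205)
E
```

```text
gripped t13.8 pos [0.4543 0.2899 0.0825] F [-1.8 -0.6  6.7] op 0.0357
lifted t14.6 pos [0.4535 0.2894 0.219 ] F [ 0.2 -0.6 -1.6] op 0.0354
over t16.2 pos [ 0.6327 -0.0906  0.2196] F [ 0.9 -0.1 -0.6] op 0.0359
down True t17.5 pos [ 0.6328 -0.0926  0.0944] F [-0.8  0.4  6. ] op 0.0355
rel t19.1 pos [ 0.6324 -0.0927  0.2196] F [ 0.2 -0.7 -0.6] op 0.0851
```

```bash
cat >> h.py <<'E'
def tray(save=None,o=None):
    env.reach([.56,-.03,.40],down(YAW))
    o=objs(save,roi=(.47,.70,-.23,.0),zlo=.048,zhi=.064,top=.060)
    for k in o:
        r=k['c']-C0; print(k['kind'],'x %.1f y %.1f mm'%(r@ex*1000,r@ey*1000),'size',k['size'].round(1),'relang %.1f z %.3f'%(k['ang']-np.degrees(YAW),k['z']))
def bench(save=None):
    env.reach([.54,.36,.40],down(0)); o=objs(save,roi=(.40,.75,.05,.5)); show(o); return o
E
python3 - <<'E'
from h import *
tray('pics/i.png')
o=[k for k in bench() if k['kind']=='T']
t=o[0]
if pick(t['c'],np.radians(t['ang'])): place(.048,-.0205)
tray('pics/j.png')
E
```

```text
C x -3.8 y 106.3 mm size [46.8 13.6] relang 0.0 z 0.064
T x 48.0 y 20.9 mm size [36.2 36.9] relang 0.0 z 0.060
C x -58.5 y -108.6 mm size [173.5  22.2] relang 6.3 z 0.061
C c [0.4492 0.4036] med [0.4497 0.4034] size [33.9 36.7] ang -0.2 sat 3 z 0.049 [229. 136.]
C c [0.5613 0.3896] med [0.5615 0.3894] size [34.5 35.1] ang -0.2 sat 3 z 0.049 [342. 150.]
C c [0.5573 0.3058] med [0.5572 0.3064] size [35.1 33.9] ang -0.2 sat 3 z 0.049 [337. 230.]
T c [0.4449 0.1924] med [0.4447 0.1927] size [36.2 37. ] ang 8.8 sat 46 z 0.048 [237. 327.]
C c [0.6477 0.1829] med [0.6477 0.1841] size [38.  36.6] ang -0.1 sat 3 z 0.049 [416. 334.]
gripped t24.0 pos [0.4448 0.1926 0.0825] F [-2.3 -0.1  6.3] op 0.0354
lifted t24.8 pos [0.4442 0.1923 0.2192] F [-0.7 -0.2 -2.5] op 0.0353
over t26.2 pos [ 0.6335 -0.1317  0.2194] F [ 1.  -0.4 -2.3] op 0.0356
down True t27.6 pos [ 0.6337 -0.1336  0.0944] F [-2.   0.3  5.8] op 0.0355
rel t29.1 pos [ 0.6333 -0.1337  0.2196] F [ 0.2 -0.5 -0.3] op 0.0852
C x -39.9 y 111.7 mm size [135.6  25.1] relang -0.0 z 0.062
T x 47.8 y 21.1 mm size [36.5 35.8] relang -0.0 z 0.060
T x 47.8 y -20.0 mm size [36.4 37.6] relang 0.0 z 0.060
C x -58.5 y -108.7 mm size [173.6  22.2] relang 6.3 z 0.061
```

View pics/j.png

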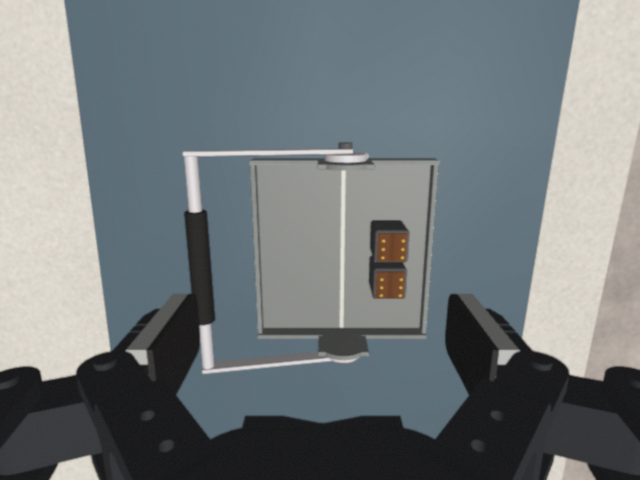

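Both transformers are in place. Next the cans.

```bash
python3 - <<'E'
from h import *
for y in (-.0615,-.0205):
    o=[k for k in bench() if k['kind']=='C']
    t=min(o,key=lambda k:k['c'][1])
    print('pick',t['c'])
    if not pick(t['c'],0): break
    if not place(-.048,y): break
tray('pics/k.png')
E
```

```text
C c [0.4496 0.4039] med [0.4497 0.4034] size [35.2 35.6] ang -4.4 sat 3 z 0.049 [229. 136.]
C c [0.5618 0.3895] med [0.5615 0.3893] size [34.5 34.1] ang -0.1 sat 3 z 0.049 [342. 150.]
C c [0.5567 0.3062] med [0.5571 0.3064] size [34.8 36.3] ang 0.9 sat 3 z 0.049 [337. 230.]
C c [0.6479 0.183 ] med [0.6475 0.1843] size [34.8 39.9] ang 19.0 sat 3 z 0.049 [416. 334.]
pick [0.64785413 0.18299826]
gripped t34.1 pos [0.6483 0.1831 0.0827] F [-0.7  0.7  5.4] op 0.0351
lifted t34.9 pos [0.6469 0.1832 0.2186] F [-0.5 -0.3 -1.6] op 0.0349
over t36.3 pos [ 0.5393 -0.1752  0.2198] F [ 1.2  0.2 -0.7] op 0.0352
down True t37.6 pos [ 0.5387 -0.1767  0.0946] F [-1.2  0.6  6.5] op 0.0351
rel t39.2 pos [ 0.5382 -0.1768  0.2197] F [-0.  -0.4  0. ] op 0.0852
C c [0.4489 0.4037] med [0.4495 0.4039] size [35.1 35.6] ang -3.0 sat 3 z 0.049 [229. 136.]
C c [0.5616 0.3893] med [0.5616 0.3895] size [34.5 35.1] ang -0.2 sat 3 z 0.049 [343. 151.]
C c [0.5572 0.306 ] med [0.5574 0.3066] size [36.2 34.9] ang -0.2 sat 3 z 0.049 [338. 230.]
pick [0.55717462 0.30604156]
gripped t43.5 pos [0.5574 0.3062 0.0826] F [-0.9  1.3  5.7] op 0.0350
lifted t44.4 pos [0.5563 0.306  0.2187] F [ 0.8 -0.  -1.3] op 0.0356
over t46.0 pos [ 0.5381 -0.1343  0.2198] F [-1.  -0.8 -1. ] op 0.0348
down True t47.4 pos [ 0.5378 -0.1356  0.0946] F [-0.6  0.2  4.9] op 0.0352
rel t48.9 pos [ 0.5373 -0.1358  0.2197] F [-0.2 -0.1  0.2] op 0.0853
C x -38.4 y 111.4 mm size [132.6  25. ] relang -0.0 z 0.062
T x 47.9 y 20.9 mm size [36.3 35.7] relang -0.0 z 0.060
C x -46.4 y -19.1 mm size [34.  39.8] relang -0.2 z 0.061
T x 47.8 y -20.2 mm size [36.3 37.6] relang 0.0 z 0.060
C x -45.9 y -61.0 mm size [39.7 34.7] relang -1.4 z 0.061
C x -58.6 y -108.3 mm size [173.7  22.9] relang 6.5 z 0.061
```

View pics/k.png

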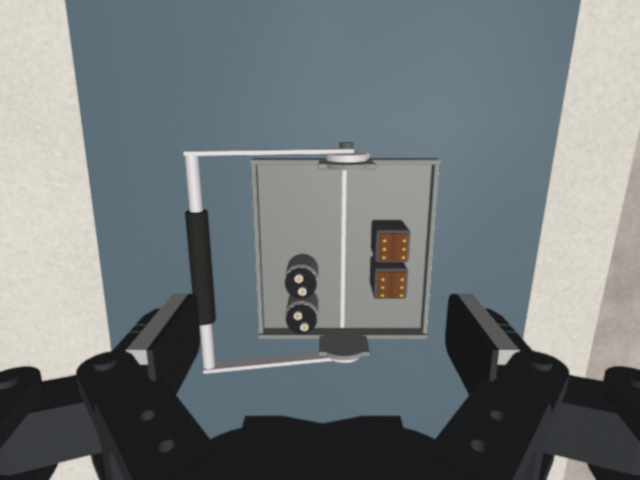

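```bash
python3 - <<'E'
from h import *
for y in (.0205,.0615):
    o=[k for k in bench() if k['kind']=='C']
    t=min(o,key=lambda k:k['c'][1])
    print('pick',t['c'])
    if not pick(t['c'],0): break
    if not place(-.048,y): break
tray('pics/l.png'); print(st())
p,d=camera('side');cv2.imwrite('pics/l2.png',p)
E
```

```text
C c [0.4493 0.4041] med [0.4496 0.4034] size [34.8 35.9] ang -0.2 sat 3 z 0.049 [229. 136.]
C c [0.5617 0.3896] med [0.5614 0.3893] size [34.5 34.1] ang -0.1 sat 3 z 0.049 [342. 150.]
pick [0.56169794 0.38956274]
gripped t53.5 pos [0.562  0.3898 0.0826] F [-1.2 -0.3  5.2] op 0.0354
lifted t54.4 pos [0.5608 0.3895 0.2185] F [ 0.3 -0.4 -1.1] op 0.0350
over t56.1 pos [ 0.5372 -0.0935  0.2198] F [ 0.9  0.4 -1.2] op 0.0352
down True t57.5 pos [ 0.5369 -0.0946  0.0945] F [-1.2  0.6  5.7] op 0.0350
rel t59.0 pos [ 0.5365 -0.0948  0.2197] F [ 0.3 -0.3 -0.8] op 0.0852
C c [0.4488 0.4036] med [0.4497 0.4038] size [35.1 35.6] ang -3.0 sat 3 z 0.049 [229. 136.]
pick [0.44878848 0.40361081]
gripped t63.2 pos [0.4489 0.4039 0.0826] F [-1.9  0.3  6.4] op 0.0352
lifted t64.0 pos [0.448  0.4034 0.2189] F [ 0.2 -0.5 -0.7] op 0.0351
over t65.7 pos [ 0.5361 -0.0523  0.2197] F [ 0.8  0.4 -0.9] op 0.0349
down True t67.1 pos [ 0.5363 -0.0536  0.0944] F [0.7 0.7 2.1] op 0.0349
rel t68.6 pos [ 0.5356 -0.0538  0.2197] F [-0.3  0.6 -0.7] op 0.0852
C x -39.8 y 111.3 mm size [136.7  25.1] relang 0.0 z 0.062
C x -46.1 y 62.9 mm size [35.4 36. ] relang 0.0 z 0.061
C x -46.2 y 21.7 mm size [35.3 37.9] relang 0.0 z 0.061
T x 47.9 y 21.2 mm size [36.3 36.9] relang 0.0 z 0.060
C x -46.3 y -18.9 mm size [35.1 38.8] relang -0.2 z 0.061
T x 47.8 y -20.5 mm size [36.4 37.7] relang 0.0 z 0.060
C x -46.2 y -60.9 mm size [40.8 34.8] relang -1.3 z 0.061
C x -58.1 y -108.6 mm size [172.6  22.3] relang 6.5 z 0.061
t69.4 pos [ 0.5593 -0.0297  0.3987] F [-0.1 -0.7 -0.3] op 0.0852
```

View pics/l.png

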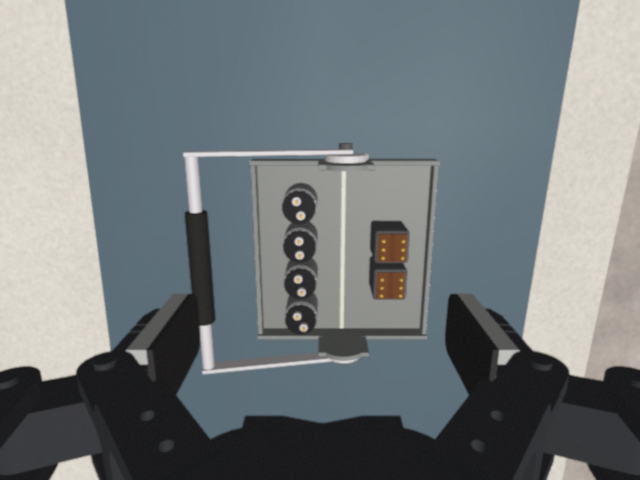

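View pics/l2.png

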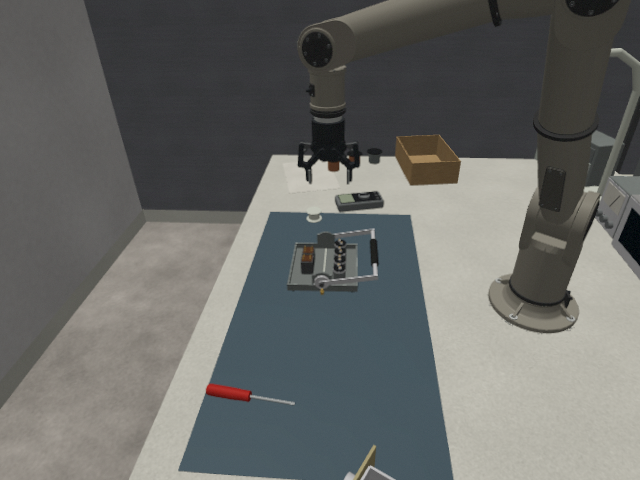

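The four cans and two transformers are in straight rows at about 41 mm pitch. The bench is clear apart from the bystanders, so I'll raise the handle.

```bash
python3 - <<'E'
from h import *
q=1.40
env.reach(bar(q,.054+.10),down(YAW)); env.grip(.06); print(st())
print(env.movel(bar(q,.054),0.1,stop_force=15),st())
env.grip(0.0,30);print(st())
for a in np.arange(1.3,-.01,-.1):
    r=env.movel(bar(max(a,0),.054),0.12,stop_force=30);print(round(a,2),r,st())
    if r: break
print(env.movel(bar(-.06,.054),0.05,stop_force=12),st())
p,d=camera('side');cv2.imwrite('pics/m.png',p)
E
```

```text
t70.7 pos [ 0.4377 -0.1172  0.2248] F [-0.6  0.3  0.3] op 0.0601
False t71.9 pos [ 0.4375 -0.1175  0.1249] F [1.3 0.1 0.8] op 0.0601
t72.3 pos [ 0.4367 -0.1173  0.1248] F [-3.1  0.   6.7] op 0.0210
1.3 False t72.6 pos [ 0.4396 -0.1172  0.139 ] F [-3.4 -0.2 -0.3] op 0.0210
1.2 False t72.9 pos [ 0.4438 -0.1172  0.153 ] F [-5.7 -3.   0.5] op 0.0205
1.1 False t73.1 pos [ 0.4492 -0.1172  0.1668] F [-9.6 -2.2  6.1] op 0.0209
1.0 False t73.4 pos [ 0.4557 -0.1171  0.1796] F [-12.    0.4   7.4] op 0.0211
0.9 False t73.7 pos [ 0.4631 -0.1169  0.1914] F [-15.3  -0.4   8.7] op 0.0209
0.8 False t74.0 pos [ 0.4715 -0.1168  0.2025] F [-21.4   1.2  16.7] op 0.0210
0.7 False t74.2 pos [ 0.4807 -0.1168  0.2127] F [-29.    2.   26.8] op 0.0209
0.6 False t74.5 pos [ 0.492  -0.1167  0.2224] F [-35.5   4.   41. ] op 0.0209
0.5 False t74.8 pos [ 0.5087 -0.1165  0.2322] F [-28.4   5.5  44.8] op 0.0210
0.4 False t75.1 pos [ 0.5263 -0.1161  0.2399] F [-15.8   4.5  35.6] op 0.0205
0.3 False t75.3 pos [ 0.5409 -0.1156  0.2444] F [-12.2   4.3  25.5] op 0.0208
0.2 False t75.6 pos [ 0.5569 -0.115   0.2476] F [-1.3 -0.4  7.8] op 0.0208
0.1 False t75.9 pos [ 0.5718 -0.1146  0.2494] F [-0.5  0.4  8.7] op 0.0211
-0.0 False t76.2 pos [ 0.5846 -0.1144  0.2497] F [-7.2  1.7 11.7] op 0.0208
True t76.4 pos [ 0.5853 -0.1146  0.2497] F [-7.2  2.6 12.9] op 0.0207
```

View pics/m.png

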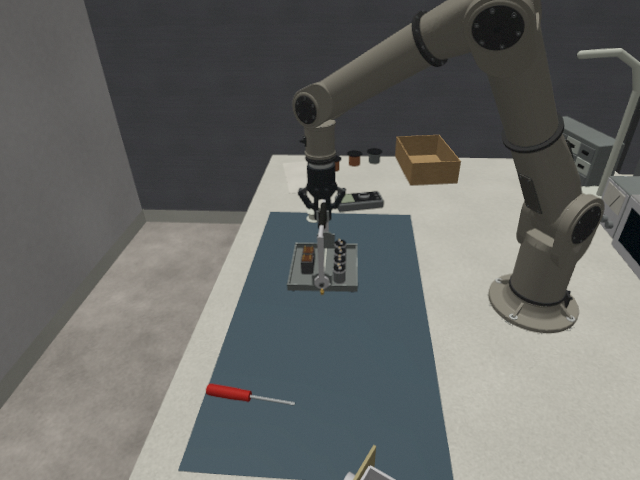

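The handle looks upright. The radial force rose to about 55 N mid-swing and then eased, so I'll release and check everything.

```bash
python3 - <<'E'
from h import *
env.grip(.06); print(st())
p=env.get_state()['tcp_pos']
env.movel([p[0],p[1],.36],.2)
env.reach([.52,.02,.46],down(YAW)); print(st())
c=calibration('wrist');p,d=camera('wrist');cv2.imwrite('pics/n.png',p);np.savez('n.npz',p=p,d=d,**c)
t,_=camera('top');cv2.imwrite('pics/n2.png',cv2.resize(t[180:330,250:500],None,fx=3,fy=3,interpolation=cv2.INTER_CUBIC))
E
```

```text
t76.9 pos [ 0.5853 -0.1146  0.2486] F [-0.3  0.1  0.4] op 0.0600
t78.3 pos [0.5197 0.02   0.459 ] F [-0.2 -0.3 -0.9] op 0.0601
```

View pics/n.png

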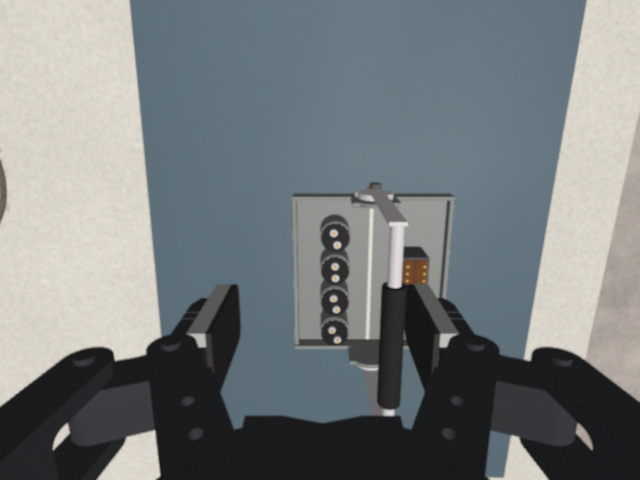

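View pics/n2.png

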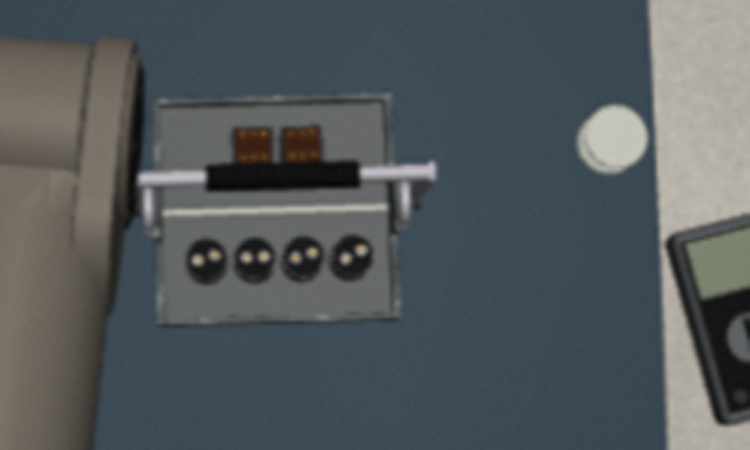

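The wrist view shows the rod and sleeve from (397,225) to (389,405). Both rows are still standing. Now the handle angle, from the bar's position.

```bash
python3 - <<'E'
from h import *
D=np.load('n.npz');p,d=D['p'],D['d']
c={k:(float(D[k]) if D[k].ndim==0 else D[k]) for k in D.files if k not in 'pd'}
for box in [(228,278,380,412),(290,400,372,410)]:
    v,u=np.mgrid[box[0]:box[1],box[2]:box[3]];v=v.ravel();u=u.ravel()
    P=depthpt(c,np.c_[u,v],d[v,u]);k=(P[:,2]>.17)&(P[:,2]<.22);P=P[k];px=np.c_[u,v][k]
    # silhouette midline per row cast at axis height .195
    X=[]
    for r in np.unique(px[:,1]):
        q=px[px[:,1]==r,0]; X.append([(q.min()+q.max())/2,r])
    W=onplane(c,X,.195)[:,:2]-C0
    x=W@ex; print(len(P),'top z',np.percentile(P[:,2],95).round(4),'x mm',np.median(x)*1000,'q~',-np.median(x)/.15)
env.reach([.40,.2,.40],down(YAW)) if kin.inverse_kinematics([.40,.2,.40],down(YAW)) is not None else None
t,dt=camera('top');ct=calibration('top');cv2.imwrite('pics/o.png',t)
np.savez('o.npz',p=t,d=dt,**ct);print(st())
s,_=camera('side');cv2.imwrite('pics/o2.png',cv2.resize(s[180:310,250:430],None,fx=4,fy=4,interpolation=cv2.INTER_CUBIC))
E
```

```text
719 top z 0.2021 x mm 0.1808565764674674 q~ -0.001205710509783116
2669 top z 0.2065 x mm 0.11495008259775723 q~ -0.0007663338839850481
t79.4 pos [0.4013 0.1986 0.4003] F [ 0.5 -1.  -0.6] op 0.0599
```

View pics/o.png

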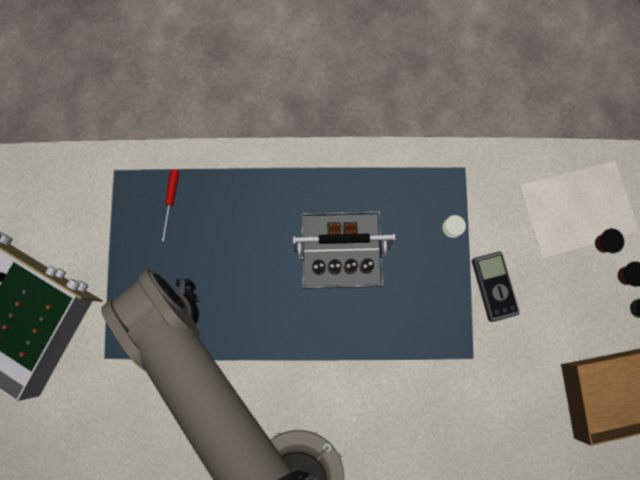

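View pics/o2.png

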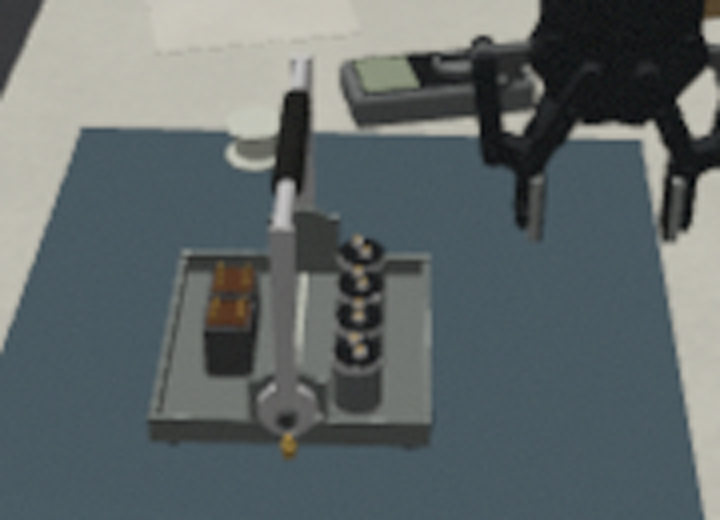

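```bash
python3 - <<'E'
from h import *
D=np.load('o.npz');p=D['p'];c={k:(float(D[k]) if D[k].ndim==0 else D[k]) for k in D.files if k not in 'pd'}
hsv=cv2.cvtColor(p,cv2.COLOR_BGR2HSV);g=p.max(2)
for nm,m,roi in [('can',(g<60),(255,280,305,380)),('trafo',(p[...,2].astype(int)-p[...,0]>20),(218,240,320,365))]:
    M=np.zeros_like(g);a,b,e,f=roi;M[a:b,e:f]=m[a:b,e:f]
    n,L,S,Cn=cv2.connectedComponentsWithStats(M)
    for i in range(1,n):
        if S[i,4]>25:
            w=onplane(c,[Cn[i]],.06)[0,:2]-C0;print(nm,S[i],(w@ex*1000).round(1),(w@ey*1000).round(1))
job.job_done(); print(st())
E
```

```text
can [345 259  13  15 116] -51.0 -21.3
can [360 259  14  14 116] -51.8 -61.7
can [312 260  13  15 116] -51.4 60.5
can [328 260  13  14 112] -51.7 20.3
trafo [329 223  11  12 126] 48.4 18.2
trafo [345 222  12  12 123] 48.1 -23.6
the job is handed in; nothing more can be done
the job is handed in; nothing more can be done
```

The caddy is packed and the job is handed in, at about 80 s of the 210 s allowed.

1. **Handle down:** I swung the handle to the near stop. The wrist camera read its angle as q ≈ 1.40, which is home.
2. **Packing:** All four cans are upright in a row in the near lane. Both transformers are upright in the far lane and squared to the tray within about 0.1°. Pitch is about 41 mm, leaving gaps of roughly 5 mm.
3. **Handle up:** I swung it back to the upright stop and released it. It read q ≈ 0.00 afterwards. The meter, driver and reel were not touched.

**Checks that disagreed:**
- **Can row:** The wrist camera put it at x ≈ -46 mm and the last top-camera check at about -51 mm, against the -48 mm target. Neighbours still agree within about 1 mm, so the row is straight. The offset likely comes from the cameras, since I set the cans down at -48 mm.
- **Upward swing:** The wrist force rose for a moment to about 55 N, under the 120 N limit, and eased before the stop. I did not find the cause. The parts showed no shift beyond that camera difference.

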